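# Hold a coated box lid over the UV curing lamp

## Task

Cure the tacky clear coat on the underside of the pink box lid: press the lamp's green power key, let it come up, then press its blue long-cure key (one key at a time, and leave the yellow short-cure key alone). Then lift the lid off the drying points by its handle, carry it upright over the jars and the wall of the cardboard shield box, and hold it level above the lamp's dark window, centred on it, with its long sides along the window's long sides and its underside about 20 mm above the glass. Finish while still holding it there, still and in the gripper alone; on the way the lid may touch nothing but the drying points and the gripper, and the jars and the bottle stay where they are.

Things in the scene. Friction and masses are not known exactly. Their poses are not given: they have to be found in the camera images.
- lid: rectangular wooden box lid, pink with a pale panel and black dashes on top: 76 mm (its x) by 110 mm (its y), 10 mm thick, 80 to 170 g, with a dark wooden bow handle. Origin at the centre of its flat underside; z up. It starts lying level on the four yellow points of the drying board, underside 48 mm above the table, its long side within about 0.15 rad of the board's long side
- lid_handle (a point): middle of the lid handle's bar, with the lid's axes, 36 mm above the lid's underside. The bar is 70 mm long (along the lid's y), 12 mm wide (along the lid's x) and 12 mm high, on two 10 mm posts 27 mm either side of its middle, with 20 mm free below it to the lid's top: pinch it across its 12 mm width from above
- lid_under (a point): centre of the lid's underside, with the lid's axes
- stand: drying board, fixed: plywood 100 mm (x) by 130 mm (y) by 12 mm, with four yellow plastic cones 36 mm high that carry the lid. Origin at the centre of its underside, on the table
- box: open cardboard shield box round the lamp, fixed to the table: 250 mm (x) by 236 mm (y), walls 5 mm thick and 85 mm high on all four sides, floor 5 mm. Origin at the centre of its underside, on the table. The box is to the robot's left or right, and the drying board on the other side, with the jars and the bottle between them
- lamp: white flatbed UV lamp, fixed, standing in the shield box: 190 mm (x) by 180 mm (y), top 36 mm above its underside. Origin at the centre of its underside, 5 mm above the table. A grey panel with three keys runs along its -x side (the robot's side: the lamp is turned at most 0.3 rad); the window fills the rest
- window (a point): centre of the top of the lamp's dark violet glass window, 43 mm above the table; axes as the lamp's, z up. The glass is 104 mm (x) by 140 mm (y: its long side)
- power_key_top (a point): centre of the top of the green key (power), at the +y end of the panel. The cap is 22 mm (x) by 26 mm (y), its top 51 mm above the table, 10 mm above the lamp's top and 34 mm below the box's rim; the keys are 50 mm apart; axes as the lamp's
- short_key_top (a point): centre of the top of the yellow key (short cure, not to be pressed), in the middle. The cap is 22 mm (x) by 26 mm (y), its top 51 mm above the table, 10 mm above the lamp's top and 34 mm below the box's rim; the keys are 50 mm apart; axes as the lamp's
- long_key_top (a point): centre of the top of the blue key (long cure), at the -y end. The cap is 22 mm (x) by 26 mm (y), its top 51 mm above the table, 10 mm above the lamp's top and 34 mm below the box's rim; the keys are 50 mm apart; axes as the lamp's
- power_key (a joint): travel of the green key in m: 0 up, 0.006 fully down (about 5 N; it starts to move at 1.5 N), springs back; it counts as pressed beyond 0.004
- short_key (a joint): travel of the yellow key in m: 0 up, 0.006 fully down (about 5 N; it starts to move at 1.5 N), springs back; it counts as pressed beyond 0.004
- long_key (a joint): travel of the blue key in m: 0 up, 0.006 fully down (about 5 N; it starts to move at 1.5 N), springs back; it counts as pressed beyond 0.004
- white_jar: white painted jar, 76 mm across, 130 mm tall, standing loose; origin at the centre of its foot
- pink_jar: pink painted jar, 68 mm across, 85 mm tall, standing loose; origin at the centre of its foot
- white_bottle: white painted bottle with a cork top, 64 mm across, 170 mm tall, standing loose; origin at the centre of its foot
Not all that is in view belongs to the job. What is shaped like the lid but purple or red is not meant.

How it is judged:
By the outcome, as a careful person would: the job done as asked, in the order asked, and still so for the second after the job is handed in, while the arm keeps its last pose, push and grip.
It also fails if it takes over 64 s, if anything falls off the work surface, if the arm or the gripper's body presses on something with over 40 N, if the wrist force passes 120 N, or if a joint passes its speed limit or range.

## Robot

A 6-joint arm with a two-finger parallel gripper is mounted at the origin on the work surface. World frame = base frame: x ahead of the robot, y to its left, z up, the work surface at z = 0. Lengths are in m, angles in rad, forces in N, time in s.
With the tool pointing down it reaches from about 0.35 to 0.85 m from the base axis. Payload 8.1 kg.
Tool frame: the origin (TCP) lies on the centre line of the jaws, within the pads' length; the fingertips stand 17 mm ahead of it and the grasp point (between the pads) lies 2 mm behind it; z points along the fingers, y is the line along which they close (so a half turn about z gives the same grasp; the last joint's range is limited). The gripper opens to 93 mm and grips with 3 to 60 N. Pads are 15 mm wide; open, the fingers measure 128 mm over their backs; the gripper's body (75 mm by 188 mm) begins 65 mm behind the grasp point.
Start: joints at [1.178, 0.13, 1.488, -0, 1.523, -0.085], TCP at [0.182, 0.572, 0.236] pointing down, gripper open.
Joint ranges: [-2.96, 2.96], [-0.89, 2.26], [0.02, 2.5], [-1.34, 4.48], [0, 2.73], [-2.66, 2.66]. Speed limits (rad/s): [2.39, 2.39, 2.79, 3.14, 3.14, 3.14].

## Interface

Orientations are given as a rotation vector (axis times angle).
In Python, from plant import telemetry, viewer, order gives the robot as it stands.
- The arm moves only by the tool send_rows, never from a script. Its argument "plan" is a list that holds one entry, the list of rows, each a list of 5 numbers: the closure, from -1 (fully open) to 1 (shut), then the shift along the world's x, y, z normalised to -1 to 1, where 1 is 0.2 m, then the turn about the world's z normalised to -1 to 1, where 1 is 60 degrees. A call has 1 to 20 rows; each row is the pose to reach, as a shift and turn from the pose commanded when the call began; what a row does not reach only later rows make up. A row lasts 1/12 s, in which the tool goes at most 41.7 mm and 7.16 degrees, less where a joint would pass 70% of its speed; a pose out of reach is approached as far as the arm can. A call with a number of a shift or a turn outside -1 to 1 is refused whole. A call with a gripper value outside its range is refused whole. The fingers move at their own pace and stop on an object; "force" is the grip in N (left out, the last holds). Time passes only in rows, so rows that repeat a pose let the fingers close. It gives the time, the measured TCP pose, the force, the opening and the grip force at its end, in the units of the state.
- telemetry.read_state(): the state, without advancing time (a new reading comes with each control period).
- viewer.read_camera(name): name is "side" or "top"; returns (picture, depth): 480x640x3 uint8, blue, green, red; 480x640 float32, m along the optical axis (not along the pixel's ray), 0 where there is no reading.
- viewer.calibration(name): a dict with "camera_matrix" (3x3 intrinsics, pixels), "extrinsics" (4x4, takes a point from camera to world coordinates). Camera axes: x right, y up, looking along -z (the intrinsics and any distortion apply to the point x, -y, -z); pixel columns grow to the right and rows downward; lengths in m; the calibration is good to about 2 mm. A picture is of the moment at which its call begins. calibration takes no time and is no camera call.
- order.close_job(): hands the job in; it is judged then, once.
The state is a dict: "t": time; "q": joint angles; "dq": joint speeds; "joint_torque": joint torques, N m; "tool_pos": TCP position; "orientation": TCP orientation; "force": force on the tool from outside, world axes, zero at the start; "wrist_torque": the same for the moment, N m; "opening": finger opening in m; "gripper_force": force on a finger pad.
Only numpy, scipy, OpenCV 4.12 (cv2) and the standard library are available. Lean on these libraries where they do the work, as an engineer would, in place of code of your own. Each camera call takes 0.05 s, during which the arm holds its last target. There are 200 camera calls.

## Working session

There is one attempt and no reset: what is moved stays moved. The work goes in short steps, Python scripts to look and compute and a tool call to move; the robot and the scene stay as the last step left them, time stands still between calls to the robot, and variables do not carry over. Pictures are saved under pics/ and viewed, at most 10 in all, crops included, and the job is handed in when it is done.

Besides the shell and the picture viewer there is one more tool, called as name(argument=value, ...), one argument or row to a line, values as JSON. send_rows: Moves the arm, as the interface text tells. Scaled input: -1 to 1 covers 0.2 m each way for a shift and 60 degrees each way for a turn. Its arguments: {"type":"object","properties":{"plan":{"type":"array"},"force":{"type":"number"}},"required":["plan"]}

```bash
mkdir -p pics
cat > h.py <<'E'
import numpy as np, cv2
from plant import telemetry, viewer, order
def grab(n):
    p,d=viewer.read_camera(n); c=viewer.calibration(n)
    return p,d,np.array(c["camera_matrix"]),np.array(c["extrinsics"]),c
def world(d,K,E):
    v,u=np.mgrid[0:d.shape[0],0:d.shape[1]]
    P=np.stack([(u-K[0,2])/K[0,0]*d,-(v-K[1,2])/K[1,1]*d,-d],-1)
    return P@E[:3,:3].T+E[:3,3]
def plane(uv,z,K,E):
    uv=np.atleast_2d(uv).astype(float)
    r=np.stack([(uv[:,0]-K[0,2])/K[0,0],-(uv[:,1]-K[1,2])/K[1,1],-np.ones(len(uv))],-1)@E[:3,:3].T
    return E[:3,3]+r*((z-E[2,3])/r[:,2])[:,None]
E
python3 - <<'E'
from h import *
for n in("top","side"):
    p,d,K,E,c=grab(n); cv2.imwrite(f"pics/{n}0.png",p); np.save(f"{n}0.npy",d); print(n,K.round(1).tolist(),E.round(3).tolist(),[k for k in c],(d>0).mean())
s=telemetry.read_state(); print(s)
E
```

```text
top [[503.1, 0.0, 320.0], [0.0, 503.1, 240.2], [0.0, 0.0, 1.0]] [[0.122, 0.965, -0.232, 0.379], [-0.993, 0.12, -0.025, 0.033], [0.003, 0.233, 0.972, 0.989], [0.0, 0.0, 0.0, 1.0]] ['camera_matrix', 'extrinsics'] 0.9960514322916667
side [[442.3, 0.0, 324.0], [0.0, 442.3, 237.1], [0.0, 0.0, 1.0]] [[0.796, 0.422, -0.434, 0.088], [-0.605, 0.569, -0.557, -0.556], [0.012, 0.706, 0.708, 0.843], [0.0, 0.0, 0.0, 1.0]] ['camera_matrix', 'extrinsics'] 0.9960611979166667
{'t': 0.1, 'q': array([ 1.17761246e+00,  1.31072131e-01,  1.48916972e+00, -1.53332446e-05,
        1.52299104e+00, -8.53789553e-02]), 'dq': array([-0.0010701 , -0.00135341, -0.0009984 , -0.00204256,  0.00256545,
        0.00018227]), 'joint_torque': array([ 1.73035049e-03, -5.61341643e+01, -4.93095267e+01,  7.70716975e-02,
        2.90563493e-02, -3.75582965e-05]), 'tool_pos': array([0.18156705, 0.57136256, 0.23470075]), 'orientation': array([-4.81533766e-01, -3.10408995e+00,  2.50846384e-03]), 'force': array([-0.30766306, -0.1677984 ,  0.21251172]), 'wrist_torque': array([ 0.02632318, -0.04070353,  0.01604796]), 'gripper_force': 0.0, 'opening': 0.09326749218929763}
```

View pics/top0.png

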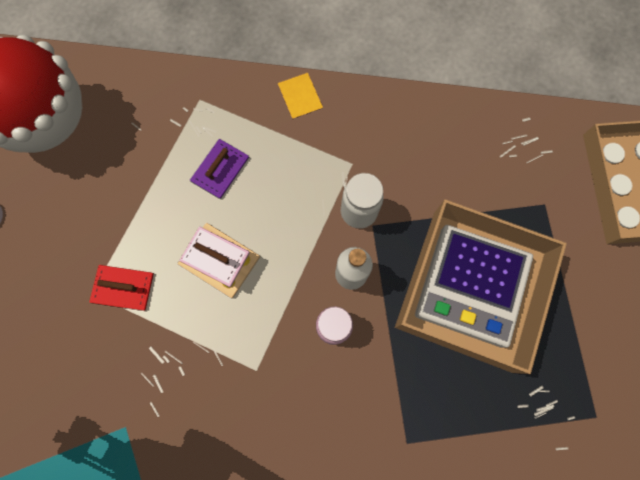

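View pics/side0.png

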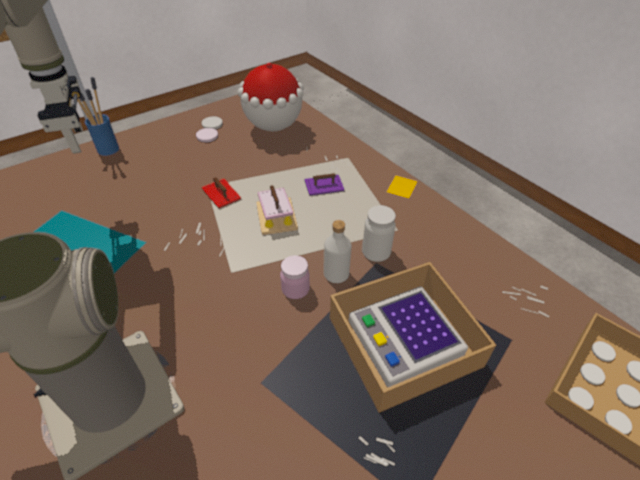

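The top view shows the lid at about (214,255), the window at (483,270), the green/yellow/blue keys at (443,308), (468,317), (494,326), and the jars and bottle at (362,195), (335,325), (354,265). The side view agrees with this, and the arm is at upper left. Next I measure.

```bash
cat > m.py <<'E'
from h import *
def big(m,roi):
    x0,y0,x1,y1=roi; k=np.zeros_like(m); k[y0:y1,x0:x1]=m[y0:y1,x0:x1]
    c,_=cv2.findContours(k,cv2.RETR_EXTERNAL,cv2.CHAIN_APPROX_NONE)
    return max(c,key=cv2.contourArea)
def rect(c,z,K,E):
    w=plane(c[:,0],z,K,E)[:,:2]
    (cx,cy),(a,b),t=cv2.minAreaRect((w*1000).astype(np.float32))
    if a>b: a,b,t=b,a,t-90
    # b is the long side at angle t+90 ; yaw = short side(x) angle
    t=(t+90)%180-90
    return np.round([cx,cy,a,b,t],1)
E
python3 - <<'E'
from m import *
R={"top":dict(lid=(175,215,260,295),lamp=(415,220,540,345)),"side":dict(lid=(250,180,300,240),lamp=(340,280,475,385))}
for n in R:
    p=cv2.imread(f"pics/{n}0.png"); d=np.load(f"{n}0.npy"); c=viewer.calibration(n);K=np.array(c["camera_matrix"]);E=np.array(c["extrinsics"])
    h=cv2.cvtColor(p,cv2.COLOR_BGR2HSV); W=world(d,K,E)
    f=lambda a,b:cv2.inRange(h,a,b)
    L=R[n]["lamp"]
    for nm,m,z in(("green",f((45,100,50),(80,255,255)),.051),("yellow",f((22,150,120),(35,255,255)),.051),("blue",f((105,120,80),(122,255,255)),.051)):
        k=big(m,L); print(n,nm,rect(k,z,K,E),cv2.contourArea(k),np.median(W[tuple(k[:,0].T[::-1])][:,2]).round(3))
    m=cv2.morphologyEx(f((115,80,20),(150,255,255)),cv2.MORPH_CLOSE,np.ones((5,5)))
    k=big(m,L); print(n,"window",rect(k,.043,K,E),cv2.boundingRect(k))
    # lid by height slice of the depth cloud
    x0,y0,x1,y1=R[n]["lid"]
    m=((W[...,2]>.053)&(W[...,2]<.064)).astype(np.uint8)*255
    k=big(cv2.morphologyEx(m,cv2.MORPH_CLOSE,np.ones((7,7))),R[n]["lid"]); print(n,"lid(depth)",rect(k,.058,K,E),cv2.boundingRect(k))
    m=f((140,15,140),(179,110,255)); k=big(cv2.morphologyEx(m,cv2.MORPH_CLOSE,np.ones((13,13))),R[n]["lid"]);print(n,"lid(pink)",rect(k,.058,K,E),cv2.boundingRect(k))
    m=((W[...,2]>.077)&(W[...,2]<.095)).astype(np.uint8)*255; k=big(m,R[n]["lid"]); print(n,"bar",rect(k,.09,K,E),cv2.boundingRect(k),np.median(W[tuple(k[:,0].T[::-1])][:,2]).round(4))
    for nm,z in(("jars",.07),):
        m=((W[...,2]>z)&(W[...,0]>.25)).astype(np.uint8)*255
        for c2 in cv2.findContours(m,cv2.RETR_EXTERNAL,cv2.CHAIN_APPROX_NONE)[0]:
            if cv2.contourArea(c2)>150:
                mm=np.zeros_like(m);cv2.drawContours(mm,[c2],-1,255,-1);q=W[(mm>0)&(m>0)];print(n,"tall",q.min(0).round(3),q.max(0).round(3),np.median(q,0).round(3))
E
```

```text
top green [ 501.7 -183.8   20.8   26.1  -11.7] 135.5 0.051
top yellow [ 491.1 -232.3   20.8   26.8  -11.7] 142.5 0.05
top blue [ 479.9 -280.9   20.7   26.3  -11.6] 143.0 0.051
top window [ 584.1 -254.3  104.3  140.   -12.5] (439, 234, 84, 74)
top lid(depth) [545.1 251.6  76.  111.1 -20.2] (179, 227, 70, 60)
top lid(pink) [545.6 251.4  74.4 109.2 -19.9] (180, 227, 69, 59)
top bar [544.4 251.2  12.2  70.3 -19.5] (193, 242, 36, 22) 0.0893
top tall [ 0.379 -0.016  0.071] [0.475 0.042 0.989] [0.445 0.013 0.086]
top tall [ 0.521 -0.041  0.07 ] [0.584 0.022 0.175] [ 0.544 -0.008  0.12 ]
top tall [0.379 0.033 0.081] [0.561 0.286 0.989] [0.544 0.25  0.091]
top tall [ 0.379 -0.394  0.07 ] [0.701 0.033 0.989] [ 0.549 -0.277  0.084]
top tall [ 0.379 -0.049  0.07 ] [0.717 0.033 0.989] [ 0.674 -0.011  0.13 ]
top tall [0.379 0.033 0.07 ] [0.908 0.701 0.989] [0.775 0.599 0.164]
side green [ 497.7 -187.8   21.3   26.9  -14.1] 90.0 0.049
side yellow [ 486.9 -236.7   22.5   27.8  -12.8] 107.5 0.049
side blue [ 476.  -285.    21.3   27.   -13.3] 109.0 0.049
side window [ 581.5 -255.2  104.1  140.3  -12.8] (382, 293, 76, 67)
side lid(depth) [539.9 246.4  76.1 116.6 -19.9] (257, 188, 36, 32)
side lid(pink) [542.5 248.9  76.  113.  -20.3] (258, 188, 35, 31)
side bar [538.4 243.3  12.9  77.3 -19.8] (269, 186, 10, 19) 0.0887
side tall [ 0.399 -0.397  0.07 ] [ 0.7   -0.107  0.089] [ 0.542 -0.277  0.082]
side tall [ 0.412 -0.021  0.07 ] [0.472 0.039 0.089] [0.44  0.005 0.085]
side tall [ 0.517 -0.045  0.07 ] [0.577 0.013 0.172] [ 0.539 -0.025  0.115]
side tall [ 0.642 -0.053  0.07 ] [0.713 0.018 0.133] [ 0.667 -0.027  0.118]
side tall [0.25  0.803 0.07 ] [0.316 0.896 0.234] [0.276 0.835 0.12 ]
side tall [0.684 0.547 0.07 ] [0.901 0.742 0.232] [0.758 0.6   0.155]
side tall [2.178 0.075 0.07 ] [2.22  1.075 0.291] [2.199 0.356 0.144]
side tall [0.331 1.513 0.071] [0.367 1.544 0.279] [0.349 1.53  0.176]
```

send_rows(
  plan=[
    [[1, 0.1, -0.24, 0, -0.18], [1, 0.2, -0.48, 0, -0.36], [1, 0.3, -0.72, 0, -0.54], [1, 0.4, -0.95, 0, -0.7], [1, 0.4, -0.95, 0, -0.7], [1, 0.4, -0.95, 0, -0.7], [1, 0.4, -0.95, 0, -0.7], [1, 0.4, -0.95, 0, -0.7]],
  ],
  force=20,
)

```text
t: 0.77
tool_pos: [0.2618, 0.3818, 0.2356]
orientation: [-1.559, -2.727, -0.001]
force: [-1.3, 0.0, 0.4]
opening: 0.0444
gripper_force: 0.0
```

send_rows(
  plan=[
    [[1, 0.1, -0.24, 0, -0.18], [1, 0.2, -0.48, 0, -0.36], [1, 0.3, -0.72, 0, -0.54], [1, 0.4, -0.95, 0, -0.71], [1, 0.4, -0.95, 0, -0.71], [1, 0.4, -0.95, 0, -0.71], [1, 0.4, -0.95, 0, -0.71], [1, 0.4, -0.95, 0, -0.71]],
  ],
)

```text
t: 1.43
tool_pos: [0.3418, 0.1926, 0.2356]
orientation: [-2.439, -1.98, 0.0]
force: [-0.5, -0.3, -0.2]
opening: 0.0003
gripper_force: 0.0
```

send_rows(
  plan=[
    [[1, 0.1, -0.24, 0, 0], [1, 0.2, -0.48, 0, 0], [1, 0.3, -0.72, 0, 0], [1, 0.4, -0.95, 0, 0], [1, 0.4, -0.95, 0, 0], [1, 0.4, -0.95, 0, 0]],
  ],
)

```text
t: 1.93
tool_pos: [0.4236, -0.0017, 0.2355]
orientation: [2.439, 1.977, -0.002]
force: [0.3, 0.4, 0.0]
opening: 0.0005
gripper_force: 0.0
```

send_rows(
  plan=[
    [[1, 0.1, -0.24, 0, 0], [1, 0.2, -0.48, 0, 0], [1, 0.3, -0.72, 0, 0], [1, 0.39, -0.94, 0, 0], [1, 0.39, -0.94, 0, 0], [1, 0.39, -0.94, 0, 0], [1, 0.39, -0.94, 0, 0]],
  ],
)

```text
t: 2.52
tool_pos: [0.5008, -0.1853, 0.2343]
orientation: [-2.438, -1.978, 0.001]
force: [-1.0, 0.3, 0.3]
opening: 0.0003
gripper_force: 0.0
```

send_rows(
  plan=[
    [[1, 0, 0, -0.2, 0], [1, 0, 0, -0.4, 0], [1, 0, 0, -0.6, 0], [1, 0, 0, -0.75, 0], [1, 0, 0, -0.8, 0], [1, 0, 0, -0.8, 0], [1, 0, 0, -0.8, 0]],
  ],
)

```text
t: 3.1
tool_pos: [0.5006, -0.1848, 0.0767]
orientation: [2.442, 1.976, 0.001]
force: [0.2, -0.8, -0.6]
opening: 0.0006
gripper_force: 0.0
```

Run:
```python
from h import *
a=grab("top")[0][200:360,400:560];b=grab("side")[0][260:420,330:490]
cv2.imwrite("pics/k1.png",cv2.resize(np.hstack([a,b]),None,fx=2.5,fy=2.5))
```

```text
(no output)
```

View pics/k1.png

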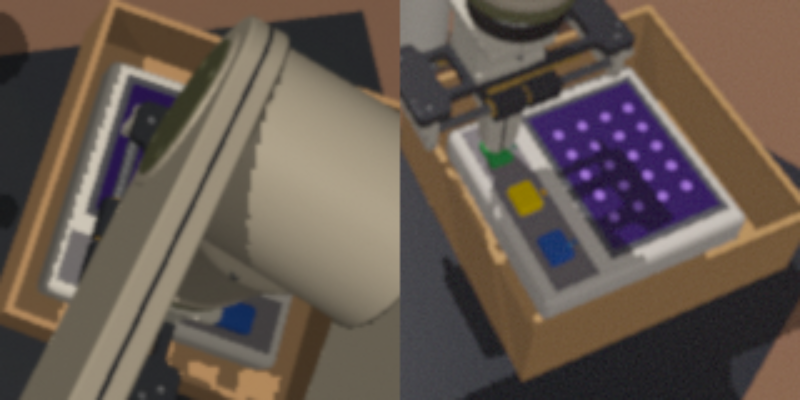

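The side crop shows the closed fingers standing just above the green key (crop 497,150), clear of yellow. I'll press it.

send_rows(
  plan=[
    [[1, 0, 0, -0.02, 0], [1, 0, 0, -0.035, 0], [1, 0, 0, -0.05, 0], [1, 0, 0, -0.06, 0], [1, 0, 0, -0.065, 0], [1, 0, 0, -0.067, 0], [1, 0, 0, -0.067, 0], [1, 0, 0, -0.067, 0]],
  ],
)

```text
t: 3.87
tool_pos: [0.5005, -0.1866, 0.0629]
orientation: [2.444, 1.971, 0.001]
force: [2.5, -1.0, 4.3]
opening: 0.0008
gripper_force: 2.2
```

send_rows(
  plan=[
    [[1, 0, 0, -0.005, 0], [1, 0, 0, -0.007, 0], [1, 0, 0, -0.007, 0], [1, 0, 0, -0.007, 0]],
  ],
)

```text
t: 4.2
tool_pos: [0.5005, -0.1866, 0.0622]
orientation: [2.444, 1.971, 0.001]
force: [0.8, -0.0, 12.4]
opening: 0.0003
gripper_force: 6.0
```

Run:
```python
from h import *
b=grab("side")[0][280:400,335:455]
cv2.imwrite("pics/k2.png",cv2.resize(b,None,fx=4,fy=4)); print(telemetry.read_state()["force"])
```

```text
[ 0.11612025 -0.15005132 12.52565732]
```

send_rows(
  plan=[
    [[1, 0, 0, 0.05, 0], [1, 0, 0, 0.15, 0], [1, 0, 0, 0.2, 0], [1, 0, 0, 0.2, 0], [1, 0, 0, 0.2, 0], [1, 0, 0, 0.2, 0], [1, 0, 0, 0.2, 0]],
  ],
)

```text
t: 4.83
tool_pos: [0.4988, -0.1858, 0.0995]
orientation: [-2.444, -1.971, 0.002]
force: [-0.3, 0.0, 0.5]
opening: 0.0005
gripper_force: 0.0
```

Run:
```python
from h import *
b=grab("side")[0][280:400,335:455]; a=cv2.imread("pics/k2.png"); o=cv2.imread("pics/side0.png")[280:400,335:455]
B=cv2.resize(b,None,fx=3,fy=3);O=cv2.resize(o,None,fx=3,fy=3)
cv2.imwrite("pics/k3.png",np.hstack([O,B]))
```

```text
(no output)
```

View pics/k3.png

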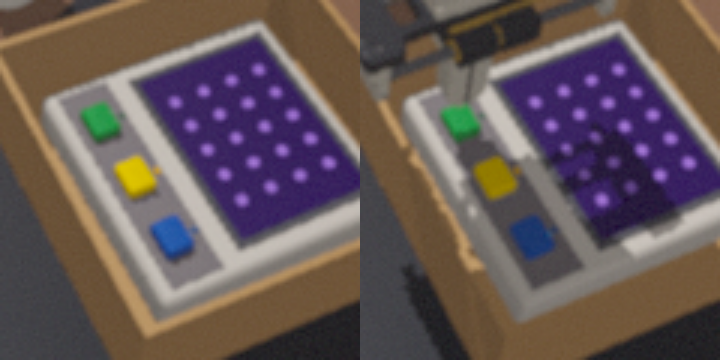

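The green key bottomed at 12 N and sprang back. The crop shows all three caps up, with no visible light change. I'll move over blue and wait a few seconds for the lamp to come up.

send_rows(
  plan=[
    [[1, -0.02, -0.1, 0.02, 0], [1, -0.05, -0.25, 0.02, 0], [1, -0.09, -0.4, 0.02, 0], [1, -0.11, -0.485, 0.02, 0], [1, -0.11, -0.485, 0, 0], [1, -0.11, -0.485, 0, 0], [1, -0.11, -0.485, 0, 0], [1, -0.11, -0.485, 0, 0], [1, -0.11, -0.485, 0, 0], [1, -0.11, -0.485, 0, 0], [1, -0.11, -0.485, 0, 0], [1, -0.11, -0.485, 0, 0], [1, -0.11, -0.485, 0, 0], [1, -0.11, -0.485, 0, 0], [1, -0.11, -0.485, 0, 0], [1, -0.11, -0.485, 0, 0], [1, -0.11, -0.485, 0, 0], [1, -0.11, -0.485, 0, 0], [1, -0.11, -0.485, 0, 0], [1, -0.11, -0.485, 0, 0]],
  ],
)

```text
t: 6.55
tool_pos: [0.4778, -0.2832, 0.1008]
orientation: [2.446, 1.972, -0.0]
force: [0.7, -0.2, 0.5]
opening: 0.0005
gripper_force: 0.0
```

Run:
```python
from h import *
b=grab("side")[0][260:400,335:495]
cv2.imwrite("pics/k4.png",cv2.resize(b,None,fx=4,fy=4))
```

```text
(no output)
```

View pics/k4.png

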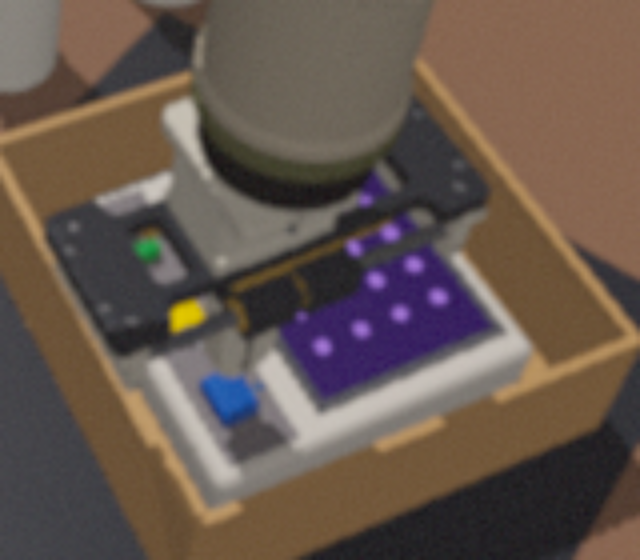

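The crop shows the fingers just behind and above the blue key (230,398). Yellow and green are up, with an orange glint by the green key. I'll wait a bit longer, then press blue.

send_rows(
  plan=[
    [[1, 0, 0, 0, 0], [1, 0, 0, 0, 0], [1, 0, 0, 0, 0], [1, 0, 0, 0, 0], [1, 0, 0, 0, 0], [1, 0, 0, 0, 0], [1, 0, 0, 0, 0], [1, 0, 0, 0, 0], [1, 0, 0, 0, 0], [1, 0, 0, 0, 0], [1, 0, 0, 0, 0], [1, 0, 0, 0, 0], [1, 0, 0, 0, 0], [1, 0, 0, 0, 0], [1, 0, 0, 0, 0], [1, 0, 0, 0, 0], [1, 0, 0, 0, 0], [1, 0, 0, 0, 0], [1, 0, 0, 0, 0], [1, 0, 0, 0, 0]],
  ],
)

```text
t: 8.27
tool_pos: [0.4777, -0.2832, 0.1008]
orientation: [-2.445, -1.972, 0.0]
force: [0.3, -0.5, 0.1]
opening: 0.0007
gripper_force: 0.0
```

send_rows(
  plan=[
    [[1, 0, 0, -0.06, 0], [1, 0, 0, -0.11, 0], [1, 0, 0, -0.14, 0], [1, 0, 0, -0.16, 0], [1, 0, 0, -0.175, 0], [1, 0, 0, -0.185, 0], [1, 0, 0, -0.193, 0], [1, 0, 0, -0.198, 0], [1, 0, 0, -0.2, 0], [1, 0, 0, -0.2, 0], [1, 0, 0, -0.2, 0], [1, 0, 0, -0.2, 0]],
  ],
)

```text
t: 9.27
tool_pos: [0.4776, -0.2831, 0.0622]
orientation: [-2.445, -1.972, 0.0]
force: [-7.4, 4.9, 13.4]
opening: 0.0006
gripper_force: 6.7
```

send_rows(
  plan=[
    [[1, 0, 0, 0.1, 0], [1, 0, 0, 0.3, 0], [1, 0, 0, 0.5, 0], [1, 0, 0, 0.7, 0], [1, 0, 0, 0.9, 0], [1, 0, 0, 1, 0], [1, 0, 0, 1, 0]],
  ],
)

```text
t: 9.85
tool_pos: [0.4805, -0.2851, 0.2685]
orientation: [2.436, 1.965, 0.005]
force: [0.2, 0.2, 1.0]
opening: 0.0003
gripper_force: 0.0
```

send_rows(
  plan=[
    [[1, 0.02, 0.2, 0, 0], [1, 0.05, 0.4, 0, -0.05], [1, 0.08, 0.6, 0, -0.1], [0, 0.1, 0.8, 0, -0.13], [-1, 0.11, 0.89, 0, -0.13]],
  ],
)

```text
t: 10.27
tool_pos: [0.4998, -0.1012, 0.26]
orientation: [-2.573, -1.8, -0.001]
force: [0.3, -0.9, 0.0]
opening: 0.0093
gripper_force: 0.0
```

send_rows(
  plan=[
    [[-1, 0.02, 0.2, 0, 0], [-1, 0.05, 0.4, 0, 0], [-1, 0.08, 0.6, 0, 0], [-1, 0.1, 0.8, 0, 0], [-1, 0.11, 0.89, 0, 0]],
  ],
)

```text
t: 10.68
tool_pos: [0.5215, 0.077, 0.2599]
orientation: [-2.571, -1.804, -0.001]
force: [-0.7, 0.4, 0.5]
opening: 0.0422
gripper_force: 0.0
```

send_rows(
  plan=[
    [[-1, 0.02, 0.2, 0, 0], [-1, 0.05, 0.4, 0, 0], [-1, 0.08, 0.6, 0, 0], [-1, 0.1, 0.8, 0, 0], [-1, 0.11, 0.89, 0, 0], [-1, 0.11, 0.89, 0, 0], [-1, 0.11, 0.89, 0, 0]],
  ],
)

```text
t: 11.27
tool_pos: [0.5433, 0.2516, 0.2595]
orientation: [-2.572, -1.804, 0.002]
force: [0.2, -0.0, -0.5]
opening: 0.089
gripper_force: 0.0
```

Run:
```python
from h import *
a=grab("top")[0][190:390,380:580];b=grab("side")[0][250:410,330:490]; 
cv2.imwrite("pics/k5.png",np.hstack([cv2.resize(a,(400,400)),cv2.resize(b,(400,400))]))
```

```text
(no output)
```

View pics/k5.png

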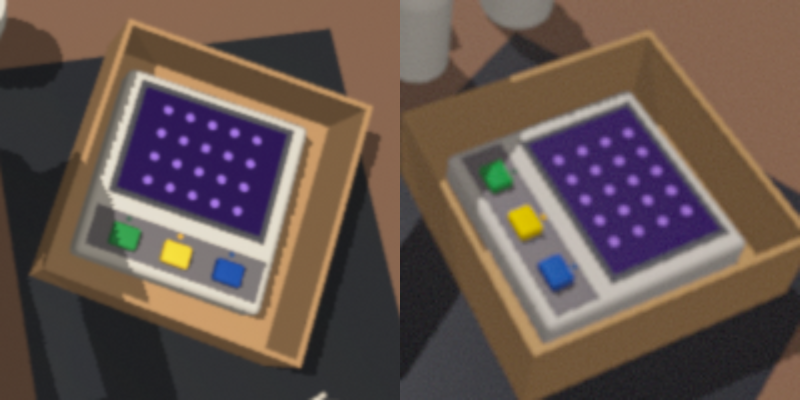

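The crops show all keys up and the lamp intact. Both presses bottomed at about 12–13 N. Next I descend on the handle.

send_rows(
  plan=[
    [[-1, 0, 0, -0.15, 0], [-1, 0, 0, -0.3, 0], [-1, 0, 0, -0.45, 0], [-1, 0, 0, -0.6, 0], [-1, 0, 0, -0.7, 0], [-1, 0, 0, -0.78, 0], [-1, 0, 0, -0.84, 0], [-1, 0, 0, -0.88, 0], [-1, 0, 0, -0.88, 0], [-1, 0, 0, -0.88, 0]],
  ],
)

```text
t: 12.2
tool_pos: [0.5441, 0.2503, 0.0853]
orientation: [2.575, 1.8, 0.0]
force: [1.2, 0.2, 0.6]
opening: 0.0932
gripper_force: 0.0
```

Run:
```python
from h import *
a=grab("top")[0][200:310,160:270];b=grab("side")[0][150:260,220:330]; 
cv2.imwrite("pics/g1.png",np.hstack([cv2.resize(a,(400,400)),cv2.resize(b,(400,400))]))
```

```text
(no output)
```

View pics/g1.png

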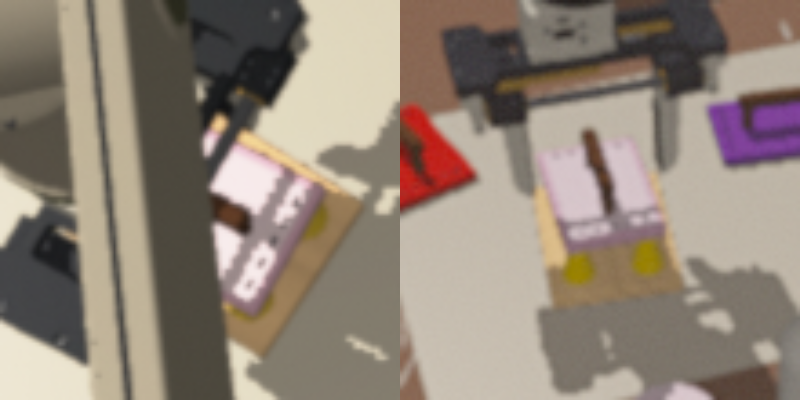

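The crops show the open fingers on both sides of the handle, about centred. I'll close and lift.

send_rows(
  plan=[
    [[-1, 0, 0, -0.01, 0], [1, 0, 0, -0.01, 0], [1, 0, 0, -0.01, 0], [1, 0, 0, -0.01, 0], [1, 0, 0, -0.01, 0], [1, 0, 0, -0.01, 0], [1, 0, 0, -0.01, 0], [1, 0, 0, -0.01, 0], [1, 0, 0, -0.01, 0], [1, 0, 0, -0.01, 0], [1, 0, 0, -0.01, 0], [1, 0, 0, -0.01, 0], [1, 0, 0, -0.01, 0], [1, 0, 0, -0.01, 0], [1, 0, 0, -0.01, 0], [1, 0, 0, -0.01, 0]],
  ],
  force=40,
)

```text
t: 13.63
tool_pos: [0.5438, 0.2508, 0.0829]
orientation: [2.574, 1.801, 0.0]
force: [1.2, -0.3, -0.6]
opening: 0.0111
gripper_force: 40.0
```

send_rows(
  plan=[
    [[1, 0, 0, 0.02, 0], [1, 0, 0, 0.06, 0], [1, 0, 0, 0.12, 0], [1, 0, 0, 0.2, 0], [1, 0, 0, 0.3, 0], [1, 0, 0, 0.4, 0], [1, 0, 0, 0.5, 0], [1, 0, 0, 0.6, 0], [1, 0, 0, 0.7, 0], [1, 0, 0, 0.8, 0], [1, 0, 0, 0.9, 0], [1, 0, 0, 0.97, 0], [1, 0, 0, 1, 0], [1, 0, 0, 1, 0]],
  ],
)

```text
t: 14.8
tool_pos: [0.5446, 0.2511, 0.2854]
orientation: [2.573, 1.801, 0.006]
force: [-0.0, 0.1, 0.0]
opening: 0.0114
gripper_force: 40.0
```

send_rows(
  plan=[
    [[1, 0, -0.03, 0, 0], [1, 0.01, -0.1, 0, 0], [1, 0.02, -0.2, 0, 0], [1, 0.03, -0.32, 0, 0], [1, 0.04, -0.45, 0, 0], [1, 0.05, -0.58, 0, 0], [1, 0.06, -0.71, 0, 0], [1, 0.065, -0.84, 0, 0]],
  ],
)

```text
t: 15.47
tool_pos: [0.5559, 0.0803, 0.281]
orientation: [-2.574, -1.8, 0.004]
force: [0.3, 0.3, -1.7]
opening: 0.0114
gripper_force: 40.0
```

send_rows(
  plan=[
    [[1, 0.01, -0.13, 0, 0.02], [1, 0.02, -0.26, 0, 0.04], [1, 0.03, -0.39, 0, 0.06], [1, 0.04, -0.52, 0, 0.08], [1, 0.05, -0.65, 0, 0.1], [1, 0.06, -0.78, 0, 0.12], [1, 0.065, -0.84, 0, 0.125]],
  ],
)

```text
t: 16.05
tool_pos: [0.5684, -0.0892, 0.2809]
orientation: [-2.451, -1.963, 0.004]
force: [0.1, -0.3, -1.3]
opening: 0.0115
gripper_force: 40.0
```

send_rows(
  plan=[
    [[1, 0.01, -0.13, 0, 0], [1, 0.02, -0.26, 0, 0], [1, 0.03, -0.39, 0, 0], [1, 0.04, -0.52, 0, 0], [1, 0.05, -0.64, 0, 0], [1, 0.06, -0.74, 0, 0], [1, 0.065, -0.81, 0, 0], [1, 0.065, -0.845, 0, 0], [1, 0.065, -0.845, 0, 0], [1, 0.065, -0.845, 0, 0], [1, 0.065, -0.845, 0, 0], [1, 0.065, -0.845, 0, 0]],
  ],
)

```text
t: 17.05
tool_pos: [0.5829, -0.253, 0.283]
orientation: [-2.449, -1.967, -0.0]
force: [-0.2, -0.1, -1.6]
opening: 0.0115
gripper_force: 40.0
```

Run:
```python
from m import *
s=telemetry.read_state(); print(s["tool_pos"],s["orientation"],s["force"],s["wrist_torque"])
o=[]
for n in("top","side"):
    p,d,K,E,c=grab(n); cv2.imwrite(f"pics/{n}h.png",p); np.save(f"{n}h.npy",d); o.append(p)
    W=world(d,K,E); m=(abs(W[...,2]-.26)<.025)&(W[...,1]<-.1); m&=(W[...,0]>.45)&(W[...,0]<.75)
    h=cv2.cvtColor(p,cv2.COLOR_BGR2HSV); k=(cv2.inRange(h,(140,15,90),(179,110,255))>0)&m
    print(n,k.sum(),np.median(W[k],0).round(3),np.percentile(W[k],[2,98],axis=0).round(3).tolist())
cv2.imwrite("pics/hv.png",np.hstack([o[0][100:400,340:640],o[1][100:400,300:600]]))
```

```text
[ 0.58291428 -0.25304393  0.28298382] [-2.44937301e+00 -1.96717194e+00 -3.91947224e-04] [-0.16446929 -0.11789941 -1.64718749] [-0.03727921  0.13421926 -0.01009512]
top 1574 [ 0.58  -0.219  0.259] [[0.548, -0.249, 0.255], [0.625, -0.193, 0.262]]
side 1419 [ 0.563 -0.272  0.258] [[0.534, -0.31, 0.253], [0.609, -0.2, 0.275]]
```

View pics/hv.png

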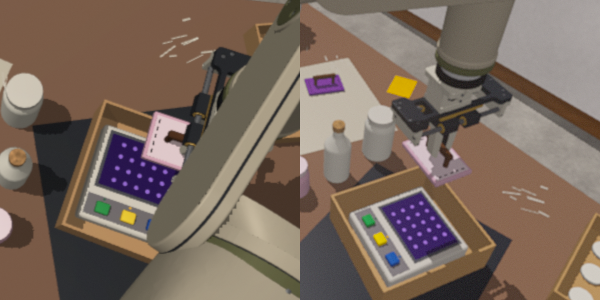

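The crops show the lid held level above the box, clear of the walls. I'll lower it most of the way, then check it against the window.

send_rows(
  plan=[
    [[1, 0, 0, -0.03, 0], [1, 0, 0, -0.1, 0], [1, 0, 0, -0.2, 0], [1, 0, 0, -0.3, 0], [1, 0, 0, -0.4, 0], [1, 0, 0, -0.5, 0], [1, 0, 0, -0.6, 0], [1, 0, 0, -0.68, 0], [1, 0, 0, -0.75, 0], [1, 0, 0, -0.79, 0], [1, 0, 0, -0.81, 0], [1, 0, 0, -0.82, 0], [1, 0, 0, -0.82, 0], [1, 0, 0, -0.82, 0]],
  ],
)

```text
t: 18.32
tool_pos: [0.5834, -0.2545, 0.1199]
orientation: [2.449, 1.965, 0.001]
force: [-0.1, 0.3, -1.9]
opening: 0.0115
gripper_force: 40.0
```

Run:
```python
from m import *
s=telemetry.read_state(); T=s["tool_pos"]; print(T,s["orientation"],s["force"])
zt=T[2]-.035+.010; a=np.radians(-12.45); C=np.array([[np.cos(a),np.sin(a)],[-np.sin(a),np.cos(a)]])
o=[]
for n in("side","top"):
    p,d,K,E,c=grab(n); o.append(p); W=world(d,K,E)
    q=(W[...,:2]-T[:2])@C.T
    m=(abs(W[...,2]-zt)<.006)&(abs(q[...,0])<.06)&(abs(q[...,1])<.08)
    h=cv2.cvtColor(p,cv2.COLOR_BGR2HSV); m&=(cv2.inRange(h,(0,0,60),(179,130,255))>0)
    P=W[m]; A=np.c_[q[m],np.ones(m.sum())]; f=np.linalg.lstsq(A,P[:,2],rcond=None)[0]
    print(n,m.sum(),"top plane slopes,z",f.round(4),"expected",zt.round(4))
    k=big(cv2.morphologyEx(m.astype(np.uint8)*255,cv2.MORPH_CLOSE,np.ones((5,5))),(0,0,640,480))
    w=(plane(k[:,0],zt,K,E)[:,:2]-T[:2])@C.T*1000
    print(" extents in lamp axes rel TCP mm",np.percentile(w,[1,5,95,99],axis=0).round(1).tolist(), rect(k,zt,K,E))
cv2.imwrite("pics/h2.png",np.hstack([cv2.resize(o[0][230:430,310:510],(400,400)),cv2.resize(o[1][190:390,390:590],(400,400))]))
```

```text
[ 0.5833875  -0.25450461  0.11992085] [2.44949184e+00 1.96469179e+00 1.06856121e-03] [-0.1414827   0.30888777 -1.8958918 ]
side 966 top plane slopes,z [0.0092 0.0025 0.0947] expected 0.0949
 extents in lamp axes rel TCP mm [[-45.6, -57.6], [-45.0, -57.2], [32.0, 25.5], [32.5, 27.9]] [ 573.8 -267.6   78.4   86.3  -12.4]
top 1028 top plane slopes,z [ 0.0015 -0.0127  0.0965] expected 0.0949
 extents in lamp axes rel TCP mm [[-40.8, 5.5], [-40.5, 6.5], [35.6, 57.8], [36.1, 58.1]] [ 587.8 -223.    53.1   77.3   77.7]
```

View pics/h2.png

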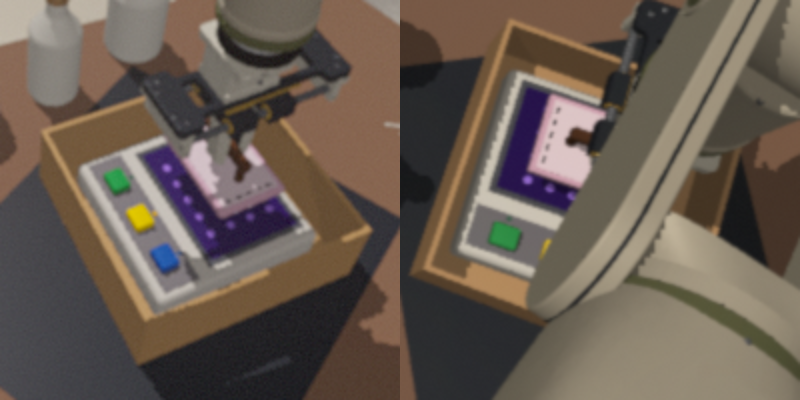

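The crops show the lid level over the window with aligned edges. Both views put it about 3–4 mm short in the lamp's x. I'll correct that and lower it to 20 mm.

send_rows(
  plan=[
    [[1, 0.005, -0.003, -0.01, 0], [1, 0.01, -0.006, -0.03, 0], [1, 0.016, -0.009, -0.05, 0], [1, 0.016, -0.009, -0.07, 0], [1, 0.016, -0.009, -0.09, 0], [1, 0.016, -0.009, -0.1, 0], [1, 0.016, -0.009, -0.108, 0], [1, 0.016, -0.009, -0.11, 0], [1, 0.016, -0.009, -0.11, 0], [1, 0.016, -0.009, -0.11, 0], [1, 0.016, -0.009, -0.11, 0], [1, 0.016, -0.009, -0.11, 0], [1, 0.016, -0.009, -0.11, 0], [1, 0.016, -0.009, -0.11, 0]],
  ],
)

```text
t: 19.58
tool_pos: [0.586, -0.256, 0.097]
orientation: [2.451, 1.966, 0.0]
force: [-0.1, -0.9, -1.4]
opening: 0.0114
gripper_force: 40.0
```

Run:
```python
from m import *
s=telemetry.read_state(); T=s["tool_pos"]; print(T,s["force"],abs(s["dq"]).max(),s["opening"])
a=np.radians(-12.5); C=np.array([[np.cos(a),np.sin(a)],[-np.sin(a),np.cos(a)]])
for n,w0 in(("side",(.5815,-.2552)),("top",(.5841,-.2543))):
    p,d,K,E,c=grab(n); W=world(d,K,E); q=(W[...,:2]-w0)@C.T*1000
    near=(abs(q[...,0])<60)&(abs(q[...,1])<80)
    m=near&(abs(W[...,2]-.073)<.003)
    print(n,m.sum(),np.percentile(W[m][:,2],[10,50,90]).round(4),"lid edges rel window",np.percentile(q[m],[1,99],axis=0).round(1).tolist())
```

```text
[ 0.58600377 -0.25601863  0.09697852] [-0.07130104 -0.8886191  -1.38635128] 0.0008380742786217449 0.011357285703199506
side 761 [0.0705 0.0719 0.0735] lid edges rel window [[-37.4, -54.9], [36.3, 23.9]]
top 874 [0.0711 0.073  0.0749] lid edges rel window [[-37.1, 6.8], [37.2, 55.8]]
```

```bash
python3 -c "
from plant import order; print(order.close_job())"
```

```text
the job is handed in; nothing more can be done
None
```

I pressed green, then blue about 5 s later (both bottomed), and handed the job in at about 20 s with the lid held still and level over the window, centred within about 1 mm and 19–20 mm above the glass; no lamp-on light was visible in the images.

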